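# Open the dial lock box on the phone-repair bench

### The arm

A 6-joint arm with a two-finger parallel gripper is mounted at the origin on the work surface. World frame = base frame: x ahead of the robot, y to its left, z up, the work surface at z = 0. Lengths are in m, angles in degrees, forces in N, time in s.
With the tool pointing down it reaches from about 0.3 to 0.75 m from the base axis. Payload 8.5 kg.
Tool frame: the origin (TCP) lies midway between the tips of the shut fingers; the grasp point (between the pads) lies 19 mm behind it; y points along the fingers, z is the direction in which the jaws open and shut, and the axes are right-handed (so a half turn about y gives the same grasp; the last joint's range is limited). The gripper opens to 85 mm and grips with 20 to 120 N. Pads are 22 mm wide; open, the fingers measure 114 mm over their backs; the gripper's body (76 mm by 85 mm) begins 54 mm behind the grasp point. The pads swing forward as they close: fully open they stand 13 mm farther back than shut.
Start: joints at [54.185, 21.807, 74.336, -0, 83.858, -12.336], TCP at [0.219, 0.504, 0.231] pointing down, gripper open.
Joint ranges: [-178.18, 178.18], [-50.72, 133.34], [12.68, 142.11], [-81.47, 261.47], [9.98, 163.14], [-165.26, 165.26]. Speed limits (degrees/s): [136.94, 136.94, 180, 180, 180, 180].

### API

Orientations are given as a 3x3 rotation matrix whose columns are the frame's x, y, z axes.
In Python, from rig import status, imaging, job gives the robot as it stands. The module is installed in compiled form; this text tells all that it offers.
- The arm moves only by the tool jog_arm, never from a script. Its argument "rows" is a list of rows, each an object of numbers: "hand": the opening, from 0 (shut) to 1 (fully open); "dx", "dy", "dz": the shift along the tool's x, y, z in cm; "ax", "ay", "az": the turn, a rotation vector about the tool's x, y, z in degrees. In form: [{"hand": .., "dx": .., "dy": .., "dz": .., "ax": .., "ay": .., "az": ..}, ...]. A call has exactly 5 rows; each row shifts and turns the commanded pose from where the row before left it, along the tool's axes as they then stand; what a row does not reach is not made up. A row lasts 1/12 s, in which the tool goes at most 41.7 mm and 7.16 degrees, less where a joint would pass 70% of its speed; a pose out of reach is approached as far as the arm can. A call is refused whole if a number of a shift passes 4.17 or a number of a turn 7.16, either way. A call with a gripper value outside its range is refused whole. The fingers move at their own pace and stop on an object; "newtons" is the grip in N (left out, the last holds). Time passes only in rows, so rows that do not move let the fingers close, or fill a call up. It gives the time, the measured TCP pose, the force and the opening at its end, in the units of the state.
- status.observe(): the state, without advancing time (a new reading comes with each control period).
- imaging.get_image(name): name is "side" or "top" or "wrist"; returns the picture (384x512x3 uint8, red, green, blue); there is no depth.
- imaging.camera_model(name): a dict with "K" (3x3 intrinsics, pixels), "position" and "rotation" of the camera in the world; the wrist camera has in their place "tool_from_camera" (4x4, takes a point from camera to tool coordinates, whose origin is the TCP and whose axes are the tool frame's). Camera axes: x right, y down, z forward; pixel columns grow to the right and rows downward; lengths in m; the calibration is good to about 2 mm. A picture is of the moment at which its call begins: read the wrist's pose just before it. camera_model takes no time and is no camera call.
- job.close_job(): hands the job in, once; it reports no verdict.
The state is a dict: "time_s": time; "q": joint angles; "qvel": joint speeds; "joint_efforts": joint torques, N m; "position": TCP position; "tool_rot": TCP orientation; "ft_force": force on the tool from outside, world axes, zero at the start; "wrist_torque": the same for the moment, N m; "grip_width": finger opening in m.
Only numpy, scipy, OpenCV 4.12 (cv2) and the standard library are available. Lean on these libraries where they do the work, as an engineer would, in place of code of your own. Each camera call takes 0.05 s, during which the arm holds its last target.

### The job

Unlock the grey lock box: turn its dial left (anticlockwise, seen from above) until its pointer stands on 9 without running past it, then right (clockwise) back to 11; the marks are laid out like a clock face. Then slide the box's cover by its handle bar fully open, leave the dial on 11 and let go, without disturbing the other things on the bench.

Things in the scene. Friction and masses are not known exactly. Their poses are not given: they have to be found in the camera images.
- safe: Grey steel lock box, fixed, 200 (x) x 310 (y) x 108 mm high. Origin: centre of its underside, on the bench; x points away from the robot at yaw 0 (yaw up to 0.35 rad either way), y left, z up. Right part (y -155 to -13 mm): closed lock housing, flat top at z 108 mm, dial axis at x 0, y -85 mm. Left part: compartment with a handset in it, shut by a sliding cover, top at z 83 mm.
- mark_9 (a point): The mark 9 beside the dial, a long bar towards the box's +y (the cover). 12 white marks on a black ring of 64 mm radius lie round the dial on the housing's top, as on a clock face seen from above: 12 is the double bar, towards the box's +x; 3 (towards -y), 6 and 9 are long single bars, the others short.
- mark_11 (a point): The mark 11, a short bar, the first to the left of the double bar 12. Lock: the cover is freed only if the dial's furthest left turn was to 9 (within 10 degrees) and it then stands on 11 (within 10 degrees), without having gone right beyond 12 in between. If it ran past 9, turn right to beyond 12 (dial at -0.6 rad) and begin anew. Passing 11 on the way left is harmless.
- dial (a joint): The dial's angle in rad: 0 with the pointer on 12, growing as it turns left (anticlockwise from above), 0.524 per mark; on 11 it reads 0.524, on 10 1.047, on 9 1.571. Stops at -1.0 and 2.4; starts between 0.10 and 0.75. Friction of about 0.06 to 0.1 N m; it stays where it is left.
- dial_grip (a point): Point to grip in the dial's bar, on its axis, box z 139 mm. The upright bar is 66 mm long, 16 mm wide (the width to grip), box z 117 to 151 mm, on a disc of 43 mm radius (its top at box z 117 mm). The bar runs along this point's x; its +x end is the pointer, with a black line on the bar's top and a white arrow tip on the disc. The point turns with the dial: yaw = box yaw + dial angle.
- cover (a joint): How far the cover has slid open in m: 0 shut, 0.11 fully open (stop). It slides along the box's +y, away from the dial, with about 2.5 N of friction (plus 8 N per m/s) and stays where it is left. Locked, it moves only about 6 mm.
- cover_handle (a point): Point to grip on the cover's handle: an upright bar 90 mm long along the box's x, 14 mm thick along y (the width to grip), from the cover's top (box z 83 mm) to box z 127 mm. This point is at the bar's middle, box z 110 mm; shut, it lies at x 0, y +85 mm of the box. It moves with the cover; its axes are those of the box. Guide rails run at box x +-94 mm, top at z 87 mm.
- flask: Bystander: pump flask of whitish clear plastic, standing, 66 mm across, 158 mm high, 0.25 kg, origin at the centre of its underside. To the left of the box; leave it alone.
- driver: Bystander: screwdriver with a black grip lying on the mat, 170 mm long, along its x axis. To the right of the box, nearer the robot; leave it alone.
- panel: Bystander: grey handset panel, 150 x 74 x 8 mm, lying flat, origin at the centre of its underside. To the right of the box, farther from the robot; leave it alone.

How it is judged:
By the outcome, as a careful person would: the job done as asked, in the order asked, and still so for the second after the job is handed in, with the robot touching nothing.
It also fails if it takes over 50 s, if anything falls off the work surface, if the arm or the gripper's body presses on something with over 40 N, if the wrist force passes 120 N, or if a joint passes its speed limit or range.

## Working session

There is one attempt and no reset: what is moved stays moved. The work goes in short steps, Python scripts to look and compute and a tool call to move; the robot and the scene stay as the last step left them, time stands still between calls to the robot, and variables do not carry over. Pictures are saved under pics/ and viewed, and the job is handed in when it is done.

Besides the shell and the picture viewer there is one more tool, called as name([rows], argument=value, ...), one row to a line, values as JSON. jog_arm: Moves the arm, as the interface text tells. Its arguments: {"type":"object","properties":{"rows":{"type":"array"},"newtons":{"type":"number"}},"required":["rows"]}

```bash
mkdir -p pics; python3 - <<'E'
from rig import status, imaging
import cv2, json
s=status.observe(); print(s)
for n in ["side","top","wrist"]:
    im=imaging.get_image(n); cv2.imwrite(f"pics/a_{n}.png",im[:,:,::-1])
    print(n,imaging.camera_model(n))
E
```

```text
{'time_s': 0.0, 'q': array([ 5.41852092e+01,  2.18416580e+01,  7.43870115e+01, -1.63546743e-03,
        8.38574250e+01, -1.23351551e+01]), 'qvel': array([ 0.01377249,  0.11698523, -0.01620818,  0.00272696,  0.02136277,
        0.08342533]), 'joint_efforts': array([ 5.13769410e-04, -4.48471355e+01, -2.31280929e+01, -1.46808106e-04,
        4.80116112e-03, -2.21307772e-06]), 'position': array([0.21895325, 0.50420592, 0.23069223]), 'tool_rot': array([[ 9.17202841e-01, -8.56276813e-04,  3.98419646e-01],
       [-3.98420458e-01, -1.23511098e-03,  9.17202057e-01],
       [-2.93286373e-04, -9.99998871e-01, -1.47400550e-03]]), 'ft_force': array([0.12495389, 0.46257004, 0.40189642]), 'wrist_torque': array([ 0.01936741, -0.00994094, -0.01456231]), 'grip_width': 0.08500110089490469}
side {'K': array([[356.55928906,   0.        , 255.97025011],
       [  0.        , 356.55928906, 193.29833455],
       [  0.        ,   0.        ,   1.        ]]), 'position': array([-0.06634636, -0.64073413,  0.76111345]), 'rotation': array([[ 0.73293481, -0.41969088,  0.53541211],
       [-0.67989698, -0.4248472
[... 275 characters left out ...]
1.25757692]), 'rotation': array([[-0.00709532, -0.98654981,  0.16330683],
       [-0.9999704 ,  0.00748589,  0.00177634],
       [-0.00297494, -0.16328939, -0.98657373]])}
wrist {'K': array([[280.25384637,   0.        , 260.77705216],
       [  0.        , 280.25384637, 184.51871274],
       [  0.        ,   0.        ,   1.        ]]), 'tool_from_camera': array([[-5.98495839e-04,  9.62888742e-01,  2.69897967e-01,
        -6.82531999e-02],
       [ 1.03464721e-03, -2.69897275e-01,  9.62888566e-01,
        -1.43031060e-01],
       [ 9.99999286e-01,  8.55533978e-04, -8.34717750e-04,
        -7.37521781e-04],
       [ 0.00000000e+00,  0.00000000e+00,  0.00000000e+00,
         1.00000000e+00]])}
```

View pics/a_side.png

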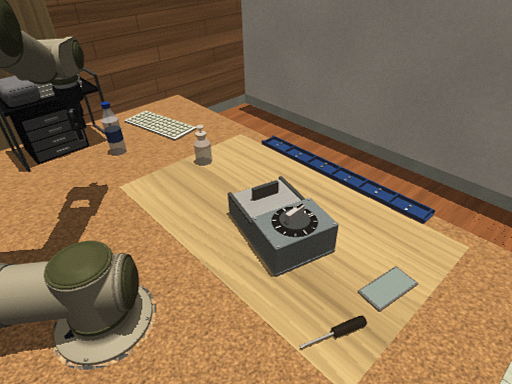

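View pics/a_top.png

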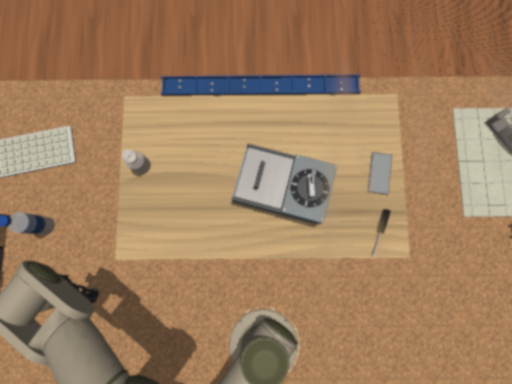

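```bash
python3 - <<'E'
import cv2
im=cv2.imread("pics/a_top.png"); c=im[90:290,140:400]
cv2.imwrite("pics/a_topz.png",cv2.resize(c,None,fx=3,fy=3,interpolation=cv2.INTER_CUBIC))
E
```

```text
(no output)
```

View pics/a_topz.png

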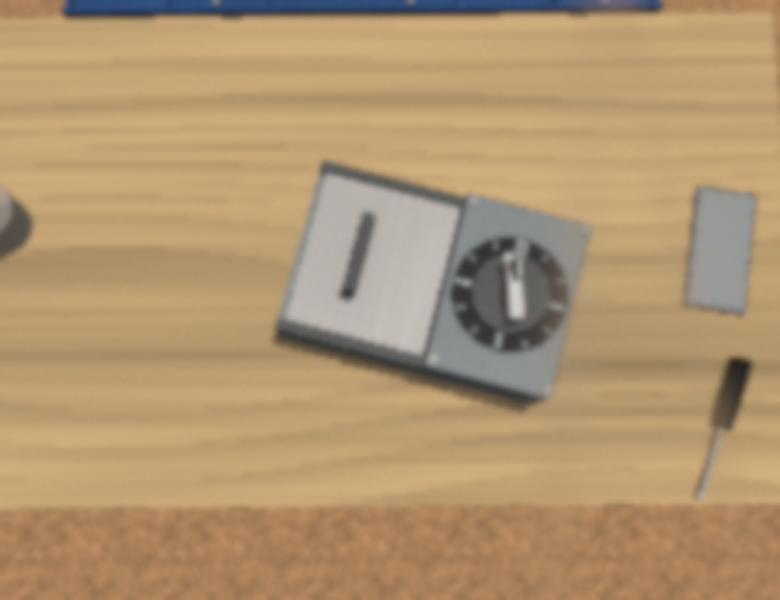

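Top view: box around px (285,185), dial at about (311,187), handle bar at about (259,175), and pointer a little left of 12. Next I'll triangulate from the masks.

```bash
cat > h.py <<'E'
import numpy as np
from rig import imaging
def ray(cm,uv):
    d=np.linalg.inv(cm["K"])@np.array([uv[0],uv[1],1.]); d=cm["rotation"]@d
    return np.array(cm["position"]),d/np.linalg.norm(d)
def onz(cm,uv,z):
    p,d=ray(cm,uv); return p+d*(z-p[2])/d[2]
def tri(a,ua,b,ub):
    p,d=ray(a,ua);q,e=ray(b,ub)
    A=np.c_[d,-e]; t=np.linalg.lstsq(A,q-p,rcond=None)[0]
    x=p+d*t[0];y=q+e*t[1]; return (x+y)/2,np.linalg.norm(x-y)
def wristcm(s):
    cm=imaging.camera_model("wrist"); T=cm["tool_from_camera"]
    R=s["tool_rot"]; return {"K":cm["K"],"position":s["position"]+R@T[:3,3],"rotation":R@T[:3,:3]}
E
python3 - <<'E'
import cv2,numpy as np
from h import *
im=cv2.imread("pics/a_side.png"); c=im[160:290,210:350]
cv2.imwrite("pics/a_sidez.png",cv2.resize(c,None,fx=4,fy=4,interpolation=cv2.INTER_CUBIC))
t=imaging.camera_model("top")
f=lambda u,v:(140+(u+.5)/3-.5,90+(v+.5)/3-.5)
for n,uv,z in [("c1",(469,195),.108),("c2",(590,228),.108),("c3",(546,398),.108),("c4",(428,362),.108),("ring",(511,293),.108),("dialbar far",(511,250),.151),("near",(516,318),.151),("h far",(369,214),.127),("h near",(348,296),.127)]:
    print(n,onz(t,f(*uv),z).round(4))
E
```

```text
c1 [ 0.6195 -0.1146  0.108 ]
c2 [ 0.581  -0.2466  0.108 ]
c3 [ 0.3948 -0.1911  0.108 ]
c4 [ 0.4345 -0.0655  0.108 ]
ring [ 0.5092 -0.1574  0.108 ]
dialbar far [ 0.5479 -0.1521  0.151 ]
near [ 0.4754 -0.155   0.151 ]
h far [ 0.594  -0.0033  0.127 ]
h near [0.5041 0.0201 0.127 ]
```

View pics/a_sidez.png

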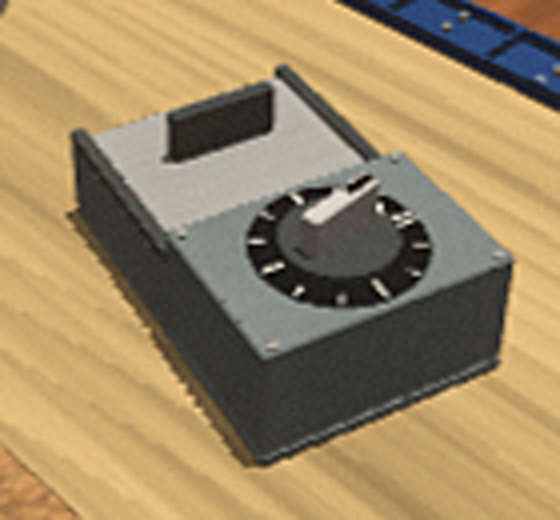

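jog_arm([
  {"hand": 1,"dx": 2.65,"dy": -0.1,"dz": -2.45,"ax": 0,"ay": 0,"az": 0},
  {"hand": 1,"dx": 2.65,"dy": -0.1,"dz": -2.45,"ax": 0,"ay": 0,"az": 0},
  {"hand": 1,"dx": 2.65,"dy": -0.1,"dz": -2.45,"ax": 0,"ay": 0,"az": 0},
  {"hand": 1,"dx": 2.65,"dy": -0.1,"dz": -2.45,"ax": 0,"ay": 0,"az": 0},
  {"hand": 1,"dx": 2.65,"dy": -0.1,"dz": -2.45,"ax": 0,"ay": 0,"az": 0},
], newtons=60)

```text
time_s: 0.57
position: [0.2919, 0.3377, 0.2362]
tool_rot: [[0.917, -0.0, 0.398], [-0.398, -0.0, 0.917], [-0.0, -1.0, -0.0]]
ft_force: [1.3, 0.1, 0.2]
grip_width: 0.0855
```

jog_arm([
  {"hand": 1,"dx": 2.65,"dy": -0.1,"dz": -2.45,"ax": 0,"ay": 0,"az": 0},
  {"hand": 1,"dx": 2.65,"dy": -0.1,"dz": -2.45,"ax": 0,"ay": 0,"az": 0},
  {"hand": 1,"dx": 2.65,"dy": -0.1,"dz": -2.45,"ax": 0,"ay": 0,"az": 0},
  {"hand": 1,"dx": 2.65,"dy": -0.1,"dz": -2.45,"ax": 0,"ay": 0,"az": 0},
  {"hand": 1,"dx": 2.65,"dy": -0.1,"dz": -2.45,"ax": 0,"ay": 0,"az": 0},
])

```text
time_s: 0.98
position: [0.3648, 0.1725, 0.2414]
tool_rot: [[0.917, 0.0, 0.398], [-0.398, 0.0, 0.917], [0.0, -1.0, 0.0]]
ft_force: [1.1, 0.7, 0.0]
grip_width: 0.0854
```

jog_arm([
  {"hand": 1,"dx": 2.65,"dy": -0.1,"dz": -2.45,"ax": 0,"ay": 0,"az": 0},
  {"hand": 1,"dx": 2.65,"dy": -0.1,"dz": -2.45,"ax": 0,"ay": 0,"az": 0},
  {"hand": 1,"dx": 2.65,"dy": -0.1,"dz": -2.45,"ax": 0,"ay": 0,"az": 0},
  {"hand": 1,"dx": 2.65,"dy": -0.1,"dz": -2.45,"ax": 0,"ay": 0,"az": 0},
  {"hand": 1,"dx": 2.65,"dy": -0.1,"dz": -2.45,"ax": 0,"ay": 0,"az": 0},
])

```text
time_s: 1.4
position: [0.4375, 0.0072, 0.2463]
tool_rot: [[0.917, -0.0, 0.399], [-0.399, 0.0, 0.917], [-0.0, -1.0, 0.0]]
ft_force: [-0.0, 0.3, -0.2]
grip_width: 0.0853
```

jog_arm([
  {"hand": 1,"dx": 2.65,"dy": -0.1,"dz": -2.45,"ax": 0,"ay": 0,"az": 0},
  {"hand": 1,"dx": 2.65,"dy": -0.1,"dz": -2.45,"ax": 0,"ay": 0,"az": 0},
  {"hand": 1,"dx": 2.65,"dy": -0.1,"dz": -2.45,"ax": 0,"ay": 0,"az": 0},
  {"hand": 1,"dx": 2.65,"dy": -0.1,"dz": -2.45,"ax": 0,"ay": 0,"az": 0},
  {"hand": 1,"dx": 2.65,"dy": -0.1,"dz": -2.45,"ax": 0,"ay": 0,"az": 0},
])

```text
time_s: 1.82
position: [0.5103, -0.1579, 0.2511]
tool_rot: [[0.917, -0.0, 0.399], [-0.399, 0.0, 0.917], [-0.001, -1.0, 0.0]]
ft_force: [0.9, 0.4, 0.4]
grip_width: 0.0859
```

jog_arm([
  {"hand": 1,"ay": 7},
  {"hand": 1,"ay": 7},
  {"hand": 1,"ay": 7},
  {"hand": 1,"ay": 7},
  {"hand": 1,"ay": 7},
])

```text
invalid input at $.rows[0]: expected keys hand, dx, dy, dz, ax, ay, az
```

```bash
python3 - <<'E'
from rig import status, imaging
import cv2, pickle
s=status.observe(); im=imaging.get_image("wrist"); cv2.imwrite("pics/w1.png",im[:,:,::-1]); pickle.dump(s,open("w1.pkl","wb"))
print(s["q"].round(1))
E
```

```text
[-29.9  19.4  74.7   0.   85.9 -96.4]
```

View pics/w1.png

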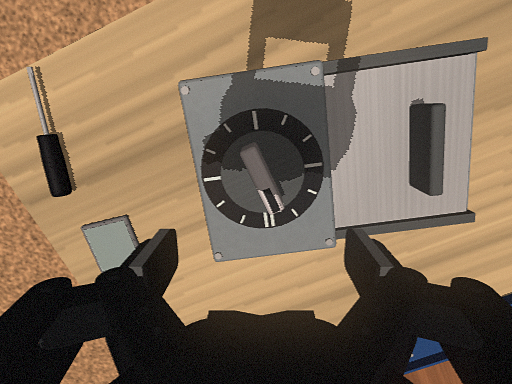

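jog_arm([
  {"hand": 1,"dx": 0,"dy": 0,"dz": 0,"ax": 0,"ay": 7,"az": 0},
  {"hand": 1,"dx": 0,"dy": 0,"dz": 0,"ax": 0,"ay": 7,"az": 0},
  {"hand": 1,"dx": 0,"dy": 0,"dz": 0,"ax": 0,"ay": 7,"az": 0},
  {"hand": 1,"dx": 0,"dy": 0,"dz": 0,"ax": 0,"ay": 7,"az": 0},
  {"hand": 1,"dx": 0,"dy": 0,"dz": 0,"ax": 0,"ay": 7,"az": 0},
])

```text
time_s: 2.28
position: [0.5099, -0.1561, 0.251]
tool_rot: [[0.518, -0.001, 0.856], [-0.856, 0.0, 0.518], [-0.001, -1.0, -0.0]]
ft_force: [0.2, -0.1, -0.3]
grip_width: 0.0853
```

jog_arm([
  {"hand": 1,"dx": 0,"dy": 0,"dz": 0,"ax": 0,"ay": 7,"az": 0},
  {"hand": 1,"dx": 0,"dy": 0,"dz": 0,"ax": 0,"ay": 7,"az": 0},
  {"hand": 1,"dx": 0,"dy": 0,"dz": 0,"ax": 0,"ay": 7,"az": 0},
  {"hand": 1,"dx": 0,"dy": 0,"dz": 0,"ax": 0,"ay": 7,"az": 0},
  {"hand": 1,"dx": 0,"dy": 0,"dz": 0,"ax": 0,"ay": 7,"az": 0},
])

```text
time_s: 2.7
position: [0.5099, -0.156, 0.2511]
tool_rot: [[-0.067, -0.001, 0.998], [-0.998, 0.0, -0.067], [-0.0, -1.0, -0.001]]
ft_force: [0.6, 0.7, 0.5]
grip_width: 0.0856
```

jog_arm([
  {"hand": 1,"dx": 0,"dy": 0,"dz": 0,"ax": 0,"ay": 7,"az": 0},
  {"hand": 1,"dx": 0,"dy": 0,"dz": 0,"ax": 0,"ay": 7,"az": 0},
  {"hand": 1,"dx": 0,"dy": 0,"dz": 0,"ax": 0,"ay": 7,"az": 0},
  {"hand": 1,"dx": 0,"dy": 0,"dz": 0,"ax": 0,"ay": 7,"az": 0},
  {"hand": 1,"dx": 0,"dy": 0,"dz": 0,"ax": 0,"ay": 7,"az": 0},
])

```text
time_s: 3.12
position: [0.5099, -0.156, 0.251]
tool_rot: [[-0.627, -0.001, 0.779], [-0.779, 0.0, -0.627], [0.0, -1.0, -0.001]]
ft_force: [1.3, -0.2, -0.2]
grip_width: 0.0851
```

jog_arm([
  {"hand": 1,"dx": 0,"dy": 0,"dz": 0,"ax": 0,"ay": 7,"az": 0},
  {"hand": 1,"dx": 0,"dy": 0,"dz": 0,"ax": 0,"ay": 7,"az": 0},
  {"hand": 1,"dx": 0,"dy": 0,"dz": 0,"ax": 0,"ay": 7,"az": 0},
  {"hand": 1,"dx": 0,"dy": 0,"dz": 0,"ax": 0,"ay": 7,"az": 0},
  {"hand": 1,"dx": 0,"dy": 0,"dz": 0,"ax": 0,"ay": 7,"az": 0},
])

```text
time_s: 3.53
position: [0.5099, -0.156, 0.251]
tool_rot: [[-0.96, -0.001, 0.279], [-0.279, 0.0, -0.96], [0.001, -1.0, -0.0]]
ft_force: [0.5, -1.0, 0.8]
grip_width: 0.0852
```

jog_arm([
  {"hand": 1,"dx": 0,"dy": 0,"dz": 0,"ax": 0,"ay": 7,"az": 0},
  {"hand": 1,"dx": 0,"dy": 0,"dz": 0,"ax": 0,"ay": 7,"az": 0},
  {"hand": 1,"dx": 0,"dy": 0,"dz": 0,"ax": 0,"ay": 0,"az": 0},
  {"hand": 1,"dx": 0,"dy": 0,"dz": 0,"ax": 0,"ay": 0,"az": 0},
  {"hand": 1,"dx": 0,"dy": 0,"dz": 0,"ax": 0,"ay": 0,"az": 0},
])

```text
time_s: 3.95
position: [0.51, -0.1561, 0.2512]
tool_rot: [[-0.999, -0.0, 0.048], [-0.048, 0.0, -0.999], [0.0, -1.0, -0.0]]
ft_force: [0.7, -0.9, -0.4]
grip_width: 0.0848
```

```bash
python3 - <<'E'
from rig import status, imaging
import cv2, pickle
s=status.observe(); im=imaging.get_image("wrist"); cv2.imwrite("pics/w2.png",im[:,:,::-1]); pickle.dump(s,open("w2.pkl","wb"))
print(s["q"].round(1),s["position"])
E
```

```text
[-29.7  19.3  74.8  -0.   85.9  57.5] [ 0.5099714  -0.15610479  0.25122698]
```

View pics/w2.png

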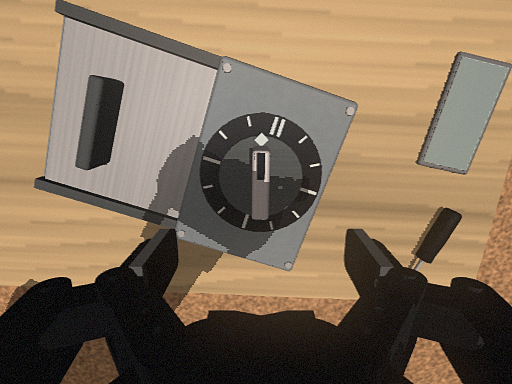

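Wrist view 2: dial centred at about (261,175), bar top from (261,150) to (260,220), arrow tip at (262,140), double bar 12 at (277,128), mark 9 at (210,158), and handle from (105,75) to (95,168). Next I'll measure from both wrist views.

```bash
python3 - <<'E'
import cv2,pickle,numpy as np
from h import *
res={}
for n in ["w1","w2"]:
    im=cv2.imread(f"pics/{n}.png"); g=im.max(2); s=pickle.load(open(n+".pkl","rb")); cm=wristcm(s); 
    # black ring outer edge: rays onto .108, dark mask
    cen=np.array([262,168] if n=="w1" else [261,172],float)
    yy,xx=np.mgrid[:384,:512]
    near=((xx-cen[0])**2+(yy-cen[1])**2<68**2)
    m=((g<48)&near).astype(np.uint8)
    # convex hull of largest comp
    cs,_=cv2.findContours(m,cv2.RETR_EXTERNAL,cv2.CHAIN_APPROX_NONE)
    c=max(cs,key=cv2.contourArea); h=cv2.convexHull(c)[:,0].astype(float)
    P=np.array([onz(cm,p,.108)[:2] for p in h])
    A=np.c_[2*P,np.ones(len(P))]; sol=np.linalg.lstsq(A,(P**2).sum(1),rcond=None)[0]
    r=np.sqrt(sol[2]+sol[0]**2+sol[1]**2); res_=np.linalg.norm(P-sol[:2],axis=1)-r
    print(n,"ring",sol[:2].round(4),r.round(4),res_.std().round(4))
    # white marks
    w=((im.min(2)>150)&near).astype(np.uint8)
    k,l,st,ce=cv2.connectedComponentsWithStats(w)
    for i in range(1,k):
        if st[i,4]<6: continue
        p=onz(cm,ce[i],.108)[:2]; d=p-sol[:2]
        pts=np.c_[xx[l==i],yy[l==i]]
        W=np.array([onz(cm,q,.108)[:2] for q in pts]); 
        print("  ",ce[i].round(1),st[i,4],"r",np.linalg.norm(d).round(4),"ang",np.degrees(np.arctan2(d[1],d[0])).round(1))
    z=cv2.resize(im[90:250,180:340] if n=="w2" else im[90:250,180:340],None,fx=3.6,fy=3.6,interpolation=cv2.INTER_CUBIC); cv2.imwrite(f"pics/{n}z.png",z)
E
```

```text
w1 ring [ 0.5089 -0.1546] 0.0636 0.0003
   [211.7 178.3] 49 r 0.0538 ang -105.1
   [311.6 191.2] 18 r 0.0571 ang 43.9
   [267.2 207. ] 109 r 0.0404 ang -15.6
   [277.9 201.1] 44 r 0.0373 ang 3.6
   [219.9 203.5] 17 r 0.058 ang -75.3
   [294.4 212.2] 17 r 0.0579 ang 14.0
   [265.4 219.8] 38 r 0.0549 ang -19.7
   [242.2 218.4] 17 r 0.0575 ang -45.8
w2 ring [ 0.5053 -0.1563] 0.0621 0.0023
   [248.6 120.7] 23 r 0.0597 ang 13.6
   [273.4 125.7] 63 r 0.0554 ang -11.5
   [280.3 127.5] 59 r 0.0559 ang -18.8
   [222.4 134.3] 23 r 0.0588 ang 42.6
   [261.  139.4] 96 r 0.0401 ang 1.0
   [302.4 139.2] 24 r 0.0591 ang -44.3
   [263.3 164.3] 175 r 0.0148 ang -11.5
   [314.4 164.7] 20 r 0.0585 ang -73.5
   [311.5 192. ] 26 r 0.0574 ang -103.2
   [295.4 214.1] 15 r 0.0565 ang -133.9
```

View pics/w2z.png

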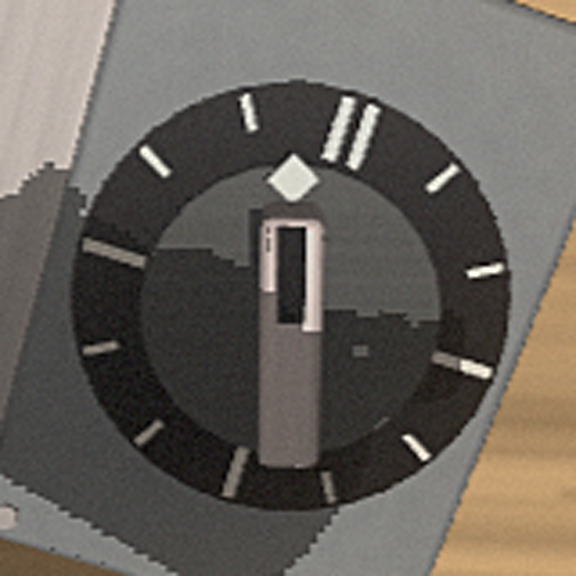

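View pics/w1z.png

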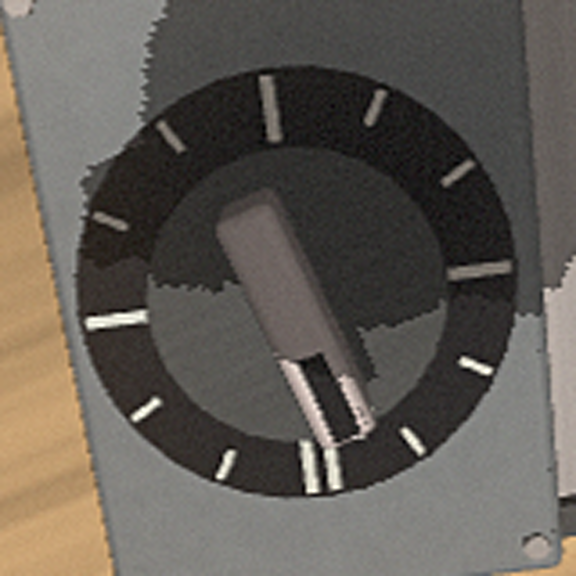

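```bash
python3 - <<'E'
import cv2
im=cv2.imread("pics/w1.png"); cv2.imwrite("pics/w1h.png",cv2.resize(im[80:220,390:490],None,fx=4,fy=4,interpolation=cv2.INTER_CUBIC))
im=cv2.imread("pics/w2.png"); cv2.imwrite("pics/w2h.png",cv2.resize(im[50:190,50:150],None,fx=4,fy=4,interpolation=cv2.INTER_CUBIC))
import pickle,numpy as np
from h import *
a=wristcm(pickle.load(open("w1.pkl","rb")));b=wristcm(pickle.load(open("w2.pkl","rb")))
f=lambda u,v:(180+(u+.5)/3.6-.5,90+(v+.5)/3.6-.5)
Q={}
for n,u,v in [("12",(320,467),(351,131)),("6",(271,108),(236,472)),("9",(480,270),(113,252)),("3",(116,319),(461,366)),("line",(329,395),(291,275))]:
    x,e=tri(a,f(*u),b,f(*v)); Q[n]=x; print(n,x.round(4),round(e,4))
for i,j in [("6","12"),("3","9")]:
    d=Q[j]-Q[i]; print(i,j,np.degrees(np.arctan2(d[1],d[0])),(Q[i]+Q[j])/2,np.linalg.norm(d))
c=(Q["6"]+Q["12"]+Q["3"]+Q["9"])/4
# bar yaw from w2, edges in z=.151
for n,P in [("left",((258,465),(260,225))),("right",((320,465),(325,225))),("line",((277,323),(277,226))),("line",((305,323),(305,226)))]:
    p,q=[onz(b,f(*t),.151) for t in P]; d=q-p; print(n,p.round(4),q.round(4),np.degrees(np.arctan2(d[1],d[0])))
E
```

```text
12 [ 0.5598 -0.1701  0.1122] 0.0017
6 [ 0.4576 -0.1415  0.112 ] 0.0025
9 [ 0.5228 -0.1046  0.111 ] 0.0018
3 [ 0.4942 -0.2063  0.1121] 0.0021
line [ 0.5271 -0.155   0.1516] 0.002
6 12 -15.603552342520699 [ 0.50870608 -0.15578511  0.11210246] 0.10613449680277323
3 9 74.28624340333602 [ 0.50846067 -0.1554558   0.11151892] 0.10562012947393011
left [ 0.4762 -0.1498  0.151 ] [ 0.5388 -0.1479  0.151 ] 1.7943057416070787
right [ 0.477  -0.1659  0.151 ] [ 0.5395 -0.1636  0.151 ] 2.0753739816047063
line [ 0.5144 -0.1531  0.151 ] [ 0.5387 -0.152   0.151 ] 2.5286555592236377
line [ 0.5148 -0.1601  0.151 ] [ 0.5391 -0.1588  0.151 ] 2.956508913030754
```

View pics/w1h.png

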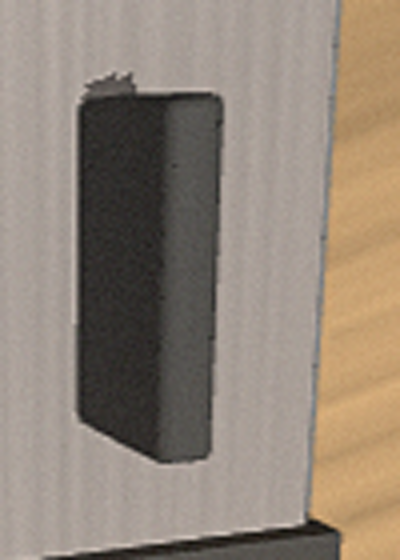

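View pics/w2h.png

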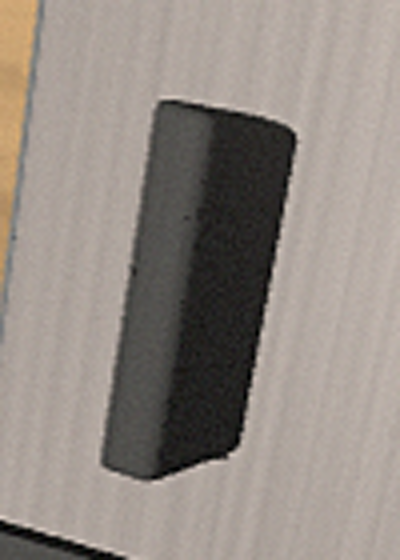

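```bash
python3 - <<'E'
import pickle,numpy as np
from h import *
a=wristcm(pickle.load(open("w1.pkl","rb")));b=wristcm(pickle.load(open("w2.pkl","rb")))
g=lambda u,v:(390+u/4,80+v/4); k=lambda u,v:(50+u/4,50+v/4)
n,e=tri(a,g(192,97),b,k(128,473)); f,e2=tri(a,g(186,460),b,k(183,102))
d=f-n; m=(n+f)/2; print(n,f,e,e2,m,np.linalg.norm(d),np.degrees(np.arctan2(d[1],d[0])))
y=np.radians(-15.65); c=np.array([.5086,-.1556]); print("pred",c+.17*np.array([-np.sin(y),np.cos(y)]))
s=pickle.load(open("w2.pkl","rb"));R=s["tool_rot"]
print("heading",np.degrees(np.arctan2(R[1,0],R[0,0])), "delta tool",R.T@(np.array([.5086,-.1556,.123])-s["position"]))
E
```

```text
[0.51127022 0.01849135 0.12708654] [ 0.59730083 -0.00333453  0.1255868 ] 0.002266034546897933 0.002353438187598023 [0.55428553 0.00757841 0.12633667] 0.08876871044324997 -14.235542296342224
pred [0.55445924 0.00809768]
heading -177.27502321656004 delta tool [ 0.00132003  0.1282273  -0.00055769]
```

jog_arm([
  {"hand": 1,"dx": 0.13,"dy": 3.5,"dz": -0.05,"ax": 0,"ay": 0.5,"az": 0},
  {"hand": 1,"dx": 0,"dy": 3.5,"dz": 0,"ax": 0,"ay": 0,"az": 0},
  {"hand": 1,"dx": 0,"dy": 3.0,"dz": 0,"ax": 0,"ay": 0,"az": 0},
  {"hand": 1,"dx": 0,"dy": 2.0,"dz": 0,"ax": 0,"ay": 0,"az": 0},
  {"hand": 0.8,"dx": 0,"dy": 0.7,"dz": 0,"ax": 0,"ay": 0,"az": 0},
], newtons=40)

```text
time_s: 4.42
position: [0.5074, -0.1551, 0.1214]
tool_rot: [[-0.999, -0.005, 0.037], [-0.037, 0.003, -0.999], [0.005, -1.0, -0.003]]
ft_force: [-0.1, 0.5, 0.5]
grip_width: 0.0753
```

jog_arm([
  {"hand": 0,"dx": 0,"dy": 0,"dz": 0,"ax": 0,"ay": 0,"az": 0},
  {"hand": 0,"dx": 0,"dy": 0,"dz": 0,"ax": 0,"ay": 0,"az": 0},
  {"hand": 0,"dx": 0,"dy": 0,"dz": 0,"ax": 0,"ay": 0,"az": 0},
  {"hand": 0,"dx": 0,"dy": 0,"dz": 0,"ax": 0,"ay": 0,"az": 0},
  {"hand": 0,"dx": 0,"dy": 0,"dz": 0,"ax": 0,"ay": 0,"az": 0},
])

```text
time_s: 4.83
position: [0.5092, -0.1557, 0.1256]
tool_rot: [[-0.999, 0.002, 0.035], [-0.035, -0.001, -0.999], [-0.002, -1.0, 0.001]]
ft_force: [-1.4, 1.4, 7.5]
grip_width: 0.0154
```

jog_arm([
  {"hand": 0,"dx": 0,"dy": 0,"dz": 0,"ax": 0,"ay": 0,"az": 0},
  {"hand": 0,"dx": 0,"dy": 0,"dz": 0,"ax": 0,"ay": 0,"az": 0},
  {"hand": 0,"dx": 0,"dy": 0,"dz": 0,"ax": 0,"ay": 0,"az": 0},
  {"hand": 0,"dx": 0,"dy": 0,"dz": 0,"ax": 0,"ay": 0,"az": 0},
  {"hand": 0,"dx": 0,"dy": 0,"dz": 0,"ax": 0,"ay": 0,"az": 0},
])

```text
time_s: 5.25
position: [0.5092, -0.1557, 0.1256]
tool_rot: [[-0.999, 0.002, 0.036], [-0.036, -0.001, -0.999], [-0.002, -1.0, 0.001]]
ft_force: [-0.1, 2.4, 6.2]
grip_width: 0.0153
```

```bash
python3 - <<'E'
from rig import status, imaging
import cv2
s=status.observe(); im=imaging.get_image("wrist"); cv2.imwrite("pics/w3.png",im[:,:,::-1]);print(s)
E
```

```text
{'time_s': 5.25, 'q': array([-2.97620097e+01,  2.59023421e+01,  8.67420922e+01,  2.56522859e-02,
        6.72313955e+01,  5.81920903e+01]), 'qvel': array([ 0.02970216, -0.10129092, -0.11969897, -0.06145415,  0.03214861,
       -0.0270007 ]), 'joint_efforts': array([-9.19004995e-01, -4.16399288e+01, -1.84434307e+01, -3.32999295e-01,
       -4.29845592e-01, -8.56895756e-03]), 'position': array([ 0.50916853, -0.15567906,  0.12562167]), 'tool_rot': array([[-9.99366555e-01,  2.08627347e-03,  3.55265632e-02],
       [-3.55281271e-02, -7.17426625e-04, -9.99368419e-01],
       [-2.05946812e-03, -9.99997566e-01,  7.91093563e-04]]), 'ft_force': array([-0.10952031,  2.37238544,  6.22637968]), 'wrist_torque': array([0.35513951, 0.10224166, 0.00817743]), 'grip_width': 0.015256874135640653}
```

View pics/w3.png

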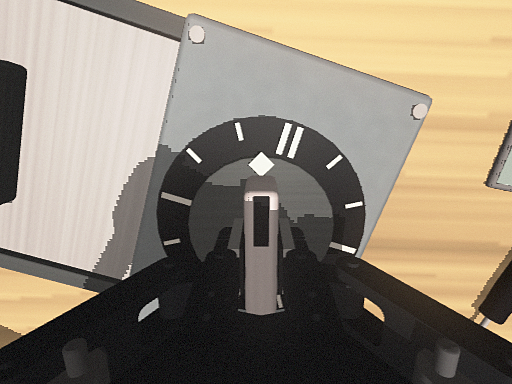

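The bar is held, width 15.3 mm. The dial is at about 17.7°, so it needs about 71.5° left.

jog_arm([
  {"hand": 0,"dx": 0,"dy": -0.15,"dz": 0,"ax": 0,"ay": -3,"az": 0},
  {"hand": 0,"dx": 0,"dy": 0,"dz": 0,"ax": 0,"ay": -5,"az": 0},
  {"hand": 0,"dx": 0,"dy": 0,"dz": 0,"ax": 0,"ay": -5,"az": 0},
  {"hand": 0,"dx": 0,"dy": 0,"dz": 0,"ax": 0,"ay": -5,"az": 0},
  {"hand": 0,"dx": 0,"dy": 0,"dz": 0,"ax": 0,"ay": -5,"az": 0},
])

```text
time_s: 5.72
position: [0.509, -0.1553, 0.1257]
tool_rot: [[-0.904, 0.001, 0.427], [-0.427, 0.001, -0.904], [-0.001, -1.0, -0.0]]
ft_force: [2.3, 2.7, -5.1]
grip_width: 0.0154
```

jog_arm([
  {"hand": 0,"dx": 0,"dy": 0,"dz": 0,"ax": 0,"ay": -5,"az": 0},
  {"hand": 0,"dx": 0,"dy": 0,"dz": 0,"ax": 0,"ay": -5,"az": 0},
  {"hand": 0,"dx": 0,"dy": 0,"dz": 0,"ax": 0,"ay": -5,"az": 0},
  {"hand": 0,"dx": 0,"dy": 0,"dz": 0,"ax": 0,"ay": -5,"az": 0},
  {"hand": 0,"dx": 0,"dy": 0,"dz": 0,"ax": 0,"ay": -5,"az": 0},
])

```text
time_s: 6.13
position: [0.5088, -0.155, 0.1257]
tool_rot: [[-0.639, 0.0, 0.769], [-0.769, 0.001, -0.639], [-0.001, -1.0, -0.001]]
ft_force: [2.2, 3.7, -4.6]
grip_width: 0.0152
```

jog_arm([
  {"hand": 0,"dx": 0,"dy": 0,"dz": 0,"ax": 0,"ay": -5,"az": 0},
  {"hand": 0,"dx": 0,"dy": 0,"dz": 0,"ax": 0,"ay": -4,"az": 0},
  {"hand": 0,"dx": 0,"dy": 0,"dz": 0,"ax": 0,"ay": -3,"az": 0},
  {"hand": 0,"dx": 0,"dy": 0,"dz": 0,"ax": 0,"ay": 0,"az": 0},
  {"hand": 0,"dx": 0,"dy": 0,"dz": 0,"ax": 0,"ay": 0,"az": 0},
])

```text
time_s: 6.55
position: [0.5087, -0.1549, 0.1257]
tool_rot: [[-0.47, -0.0, 0.883], [-0.883, 0.001, -0.47], [-0.001, -1.0, -0.001]]
ft_force: [2.7, 4.4, -4.2]
grip_width: 0.0153
```

```bash
python3 - <<'E'
from rig import status, imaging
import cv2,numpy as np
s=status.observe(); im=imaging.get_image("wrist"); cv2.imwrite("pics/w4.png",im[:,:,::-1]);R=s["tool_rot"]
print(s["position"],s["ft_force"],s["wrist_torque"],s["grip_width"],np.degrees(np.arctan2(-R[1,0],-R[0,0]))+15.65)
E
```

```text
[ 0.50865088 -0.15494005  0.12569766] [ 2.6705074   4.44378363 -4.24566665] [ 0.86136957 -0.37402165  0.05328171] 0.015252922264168217 77.59564774185031
```

View pics/w4.png

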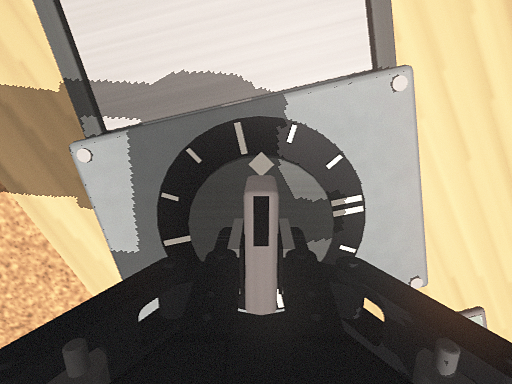

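Arrow tip at (260,163) is just short of mark 9 at (240,137). That fits the computed 77.6°, so I'll turn about 12° more.

jog_arm([
  {"hand": 0,"dx": 0,"dy": 0,"dz": 0,"ax": 0,"ay": -4,"az": 0},
  {"hand": 0,"dx": 0,"dy": 0,"dz": 0,"ax": 0,"ay": -4,"az": 0},
  {"hand": 0,"dx": 0,"dy": 0,"dz": 0,"ax": 0,"ay": -2.5,"az": 0},
  {"hand": 0,"dx": 0,"dy": 0,"dz": 0,"ax": 0,"ay": -1.5,"az": 0},
  {"hand": 0,"dx": 0,"dy": 0,"dz": 0,"ax": 0,"ay": 0,"az": 0},
])

```text
time_s: 7.02
position: [0.5085, -0.1549, 0.1257]
tool_rot: [[-0.276, -0.0, 0.961], [-0.961, 0.002, -0.276], [-0.001, -1.0, -0.001]]
ft_force: [0.8, 6.6, -3.9]
grip_width: 0.0151
```

```bash
python3 - <<'E'
from rig import status, imaging
import cv2,numpy as np
s=status.observe(); im=imaging.get_image("wrist"); cv2.imwrite("pics/w5.png",im[:,:,::-1]);R=s["tool_rot"]
print(s["position"],s["ft_force"],s["wrist_torque"],s["grip_width"],np.degrees(np.arctan2(-R[1,0],-R[0,0]))+15.65)
E
```

```text
[ 0.50849836 -0.15487694  0.12570789] [ 0.80976328  6.56624346 -3.94301823] [ 0.90206416 -0.3384187  -0.00266305] 0.015117899630529265 89.64988570630943
```

View pics/w5.png

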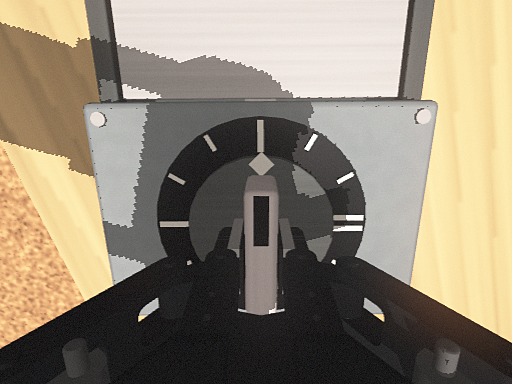

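The arrow tip (260,163) now lines up with mark 9's long bar (260,137). Next: right by 60° to 11.

jog_arm([
  {"hand": 0,"dx": 0,"dy": 0,"dz": 0,"ax": 0,"ay": 3,"az": 0},
  {"hand": 0,"dx": 0,"dy": 0,"dz": 0,"ax": 0,"ay": 5,"az": 0},
  {"hand": 0,"dx": 0,"dy": 0,"dz": 0,"ax": 0,"ay": 5,"az": 0},
  {"hand": 0,"dx": 0,"dy": 0,"dz": 0,"ax": 0,"ay": 5,"az": 0},
  {"hand": 0,"dx": 0,"dy": 0,"dz": 0,"ax": 0,"ay": 5,"az": 0},
])

```text
time_s: 7.48
position: [0.5088, -0.155, 0.1257]
tool_rot: [[-0.634, 0.0, 0.774], [-0.774, 0.001, -0.634], [-0.001, -1.0, -0.001]]
ft_force: [2.2, 5.8, -4.7]
grip_width: 0.015
```

jog_arm([
  {"hand": 0,"dx": 0,"dy": 0,"dz": 0,"ax": 0,"ay": 5,"az": 0},
  {"hand": 0,"dx": 0,"dy": 0,"dz": 0,"ax": 0,"ay": 5,"az": 0},
  {"hand": 0,"dx": 0,"dy": 0,"dz": 0,"ax": 0,"ay": 5,"az": 0},
  {"hand": 0,"dx": 0,"dy": 0,"dz": 0,"ax": 0,"ay": 5,"az": 0},
  {"hand": 0,"dx": 0,"dy": 0,"dz": 0,"ax": 0,"ay": 5,"az": 0},
])

```text
time_s: 7.9
position: [0.509, -0.1553, 0.1257]
tool_rot: [[-0.901, 0.001, 0.433], [-0.433, 0.001, -0.901], [-0.001, -1.0, -0.0]]
ft_force: [2.6, 2.7, -5.7]
grip_width: 0.0156
```

jog_arm([
  {"hand": 0,"dx": 0,"dy": 0,"dz": 0,"ax": 0,"ay": 5,"az": 0},
  {"hand": 0,"dx": 0,"dy": 0,"dz": 0,"ax": 0,"ay": 4,"az": 0},
  {"hand": 0,"dx": 0,"dy": 0,"dz": 0,"ax": 0,"ay": 3,"az": 0},
  {"hand": 0,"dx": 0,"dy": 0,"dz": 0,"ax": 0,"ay": 0,"az": 0},
  {"hand": 0,"dx": 0,"dy": 0,"dz": 0,"ax": 0,"ay": 0,"az": 0},
])

```text
time_s: 8.32
position: [0.5091, -0.1555, 0.1257]
tool_rot: [[-0.97, 0.001, 0.242], [-0.242, 0.0, -0.97], [-0.001, -1.0, -0.0]]
ft_force: [3.6, 2.7, -6.9]
grip_width: 0.0153
```

```bash
python3 - <<'E'
from rig import status, imaging
import cv2,numpy as np
s=status.observe(); im=imaging.get_image("wrist"); cv2.imwrite("pics/w6.png",im[:,:,::-1]);R=s["tool_rot"]
print(s["position"],s["ft_force"],s["wrist_torque"],s["grip_width"],np.degrees(np.arctan2(-R[1,0],-R[0,0]))+15.65)
E
```

```text
[ 0.50909641 -0.15550564  0.1257331 ] [ 3.61263442  2.70862246 -6.94753233] [ 0.4506953  -0.78593529 -0.07116823] 0.015343464029921944 29.68333892086959
```

View pics/w6.png

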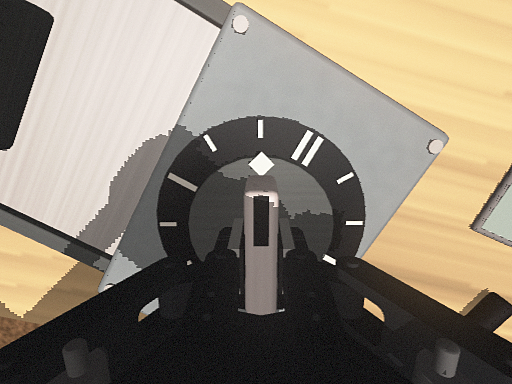

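Arrow (260,163) is on the short mark 11 (260,129), the double bar to its right. Now I'll release and lift.

jog_arm([
  {"hand": 0.4,"dx": 0,"dy": 0,"dz": 0,"ax": 0,"ay": 0,"az": 0},
  {"hand": 0.6,"dx": 0,"dy": 0,"dz": 0,"ax": 0,"ay": 0,"az": 0},
  {"hand": 0.8,"dx": 0,"dy": 0,"dz": 0,"ax": 0,"ay": 0,"az": 0},
  {"hand": 0.8,"dx": 0,"dy": 0,"dz": 0,"ax": 0,"ay": 0,"az": 0},
  {"hand": 0.8,"dx": 0,"dy": -0.5,"dz": 0,"ax": 0,"ay": 0,"az": 0},
])

```text
time_s: 8.78
position: [0.5083, -0.1557, 0.1305]
tool_rot: [[-0.97, -0.001, 0.242], [-0.242, 0.0, -0.97], [0.001, -1.0, -0.001]]
ft_force: [-0.1, 0.0, -0.1]
grip_width: 0.068
```

jog_arm([
  {"hand": 0.8,"dx": 0,"dy": -1.5,"dz": 0,"ax": 0,"ay": 0,"az": 0},
  {"hand": 0.8,"dx": 0,"dy": -2.0,"dz": 0,"ax": 0,"ay": 0,"az": 0},
  {"hand": 0.8,"dx": 0,"dy": -2.0,"dz": 0,"ax": 0,"ay": 0,"az": 0},
  {"hand": 0.8,"dx": 0,"dy": -1.5,"dz": 0,"ax": 0,"ay": 0,"az": 0},
  {"hand": 0.8,"dx": 0,"dy": 0,"dz": 0,"ax": 0,"ay": 0,"az": 0},
])

```text
time_s: 9.2
position: [0.5097, -0.1563, 0.2043]
tool_rot: [[-0.97, 0.005, 0.242], [-0.242, -0.003, -0.97], [-0.004, -1.0, 0.004]]
ft_force: [-0.1, -0.1, -0.1]
grip_width: 0.0683
```

```bash
python3 - <<'E'
from rig import status, imaging
import cv2,numpy as np
s=status.observe(); im=imaging.get_image("wrist"); cv2.imwrite("pics/w7.png",im[:,:,::-1]);R=s["tool_rot"]
h=np.degrees(np.arctan2(R[1,0],R[0,0]))
print(s["position"],s["ft_force"],h, h-(-195.65), "tool delta to handle (z .20)",R.T@(np.array([.5544,.0078,.200])-s["position"]))
E
```

```text
[ 0.5097244  -0.15633156  0.20425021] [-0.11497009 -0.07077234 -0.09203604] -165.9723530847753 29.6776469152247 tool delta to handle (z .20) [-0.08310775  0.00396037 -0.14842695]
```

View pics/w7.png

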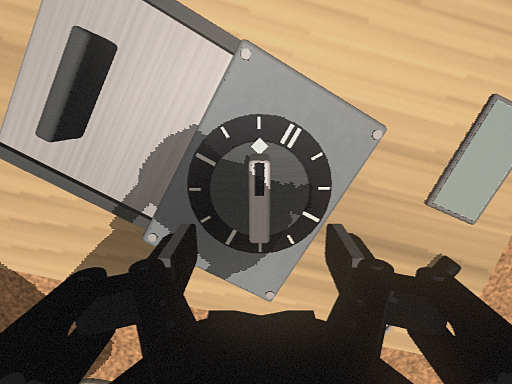

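The dial stayed on 11 (arrow (259,146), mark (259,122)). Moving over the handle.

jog_arm([
  {"hand": 0.8,"dx": -1.66,"dy": 0,"dz": -2.97,"ax": 0,"ay": 0,"az": 0},
  {"hand": 0.8,"dx": -1.66,"dy": 0,"dz": -2.97,"ax": 0,"ay": 0,"az": 0},
  {"hand": 0.8,"dx": -1.66,"dy": 0,"dz": -2.97,"ax": 0,"ay": 0,"az": 0},
  {"hand": 0.8,"dx": -1.66,"dy": 0,"dz": -2.97,"ax": 0,"ay": 0,"az": 0},
  {"hand": 0.8,"dx": -1.66,"dy": 0,"dz": -2.97,"ax": 0,"ay": 0,"az": 0},
])

```text
time_s: 9.67
position: [0.553, 0.0101, 0.1997]
tool_rot: [[-0.97, -0.002, 0.242], [-0.242, 0.0, -0.97], [0.002, -1.0, -0.001]]
ft_force: [0.6, 0.7, 0.4]
grip_width: 0.0682
```

jog_arm([
  {"hand": 0.8,"dx": 0,"dy": 0,"dz": 0,"ax": 0,"ay": 7,"az": 0},
  {"hand": 0.8,"dx": 0,"dy": 0,"dz": 0,"ax": 0,"ay": 7,"az": 0},
  {"hand": 0.8,"dx": 0,"dy": 0,"dz": 0,"ax": 0,"ay": 7,"az": 0},
  {"hand": 0.8,"dx": 0,"dy": 0,"dz": 0,"ax": 0,"ay": 7,"az": 0},
  {"hand": 0.8,"dx": 0,"dy": 0,"dz": 0,"ax": 0,"ay": 1.7,"az": 0},
])

```text
time_s: 10.08
position: [0.5528, 0.0086, 0.1996]
tool_rot: [[-0.961, -0.002, -0.276], [0.276, 0.0, -0.961], [0.002, -1.0, 0.0]]
ft_force: [0.0, -0.4, -0.4]
grip_width: 0.0681
```

```bash
python3 - <<'E'
from rig import status, imaging
import cv2,numpy as np
s=status.observe(); im=imaging.get_image("wrist"); cv2.imwrite("pics/w8.png",im[:,:,::-1]);R=s["tool_rot"]
h=np.degrees(np.arctan2(R[1,0],R[0,0]))
print(s["position"],s["ft_force"],h, "tool delta to handle",R.T@(np.array([.5544,.0078,.095])-s["position"]))
E
```

```text
[0.5527792  0.00863209 0.1995501 ] [ 0.00463735 -0.38991949 -0.4328431 ] 163.96844745347724 tool delta to handle [-0.00201365  0.10454609  0.00032133]
```

View pics/w8.png

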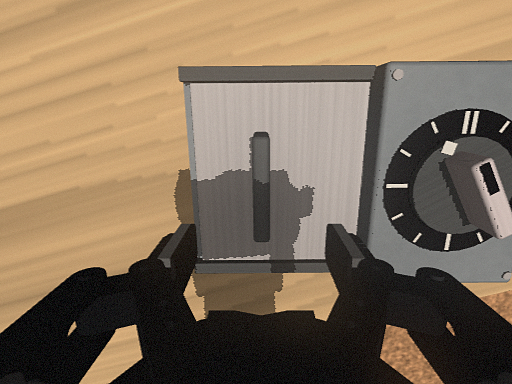

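Handle centred between the fingers (261,187) and upright in the picture. Going down.

jog_arm([
  {"hand": 0.8,"dx": -0.1,"dy": 3.0,"dz": 0,"ax": 0,"ay": -0.3,"az": 0},
  {"hand": 0.8,"dx": -0.1,"dy": 3.0,"dz": 0,"ax": 0,"ay": 0,"az": 0},
  {"hand": 0.8,"dx": 0,"dy": 2.5,"dz": 0,"ax": 0,"ay": 0,"az": 0},
  {"hand": 0.8,"dx": 0,"dy": 1.6,"dz": 0,"ax": 0,"ay": 0,"az": 0},
  {"hand": 0.6,"dx": 0,"dy": 0,"dz": 0,"ax": 0,"ay": 0,"az": 0},
])

```text
time_s: 10.55
position: [0.553, 0.0082, 0.0959]
tool_rot: [[-0.964, -0.008, -0.264], [0.264, 0.001, -0.964], [0.008, -1.0, 0.001]]
ft_force: [-0.3, 0.6, -0.5]
grip_width: 0.0579
```

jog_arm([
  {"hand": 0,"dx": 0,"dy": 0,"dz": 0,"ax": 0,"ay": 0,"az": 0},
  {"hand": 0,"dx": 0,"dy": 0,"dz": 0,"ax": 0,"ay": 0,"az": 0},
  {"hand": 0,"dx": 0,"dy": 0,"dz": 0,"ax": 0,"ay": 0,"az": 0},
  {"hand": 0,"dx": 0,"dy": 0,"dz": 0,"ax": 0,"ay": 0,"az": 0},
  {"hand": 0,"dx": 0,"dy": 0,"dz": 0,"ax": 0,"ay": 0,"az": 0},
])

```text
time_s: 10.97
position: [0.5557, 0.0078, 0.1011]
tool_rot: [[-0.964, 0.002, -0.265], [0.265, -0.0, -0.964], [-0.002, -1.0, -0.0]]
ft_force: [-0.9, 0.2, 6.6]
grip_width: 0.0136
```

```bash
python3 - <<'E'
from rig import status
import numpy as np
s=status.observe(); R=s["tool_rot"]
h=np.degrees(np.arctan2(R[1,0],R[0,0]))
print(s["position"],s["ft_force"],h,s["grip_width"],s["q"])
E
```

```text
[0.55571154 0.00783811 0.10111462] [-0.88222019  0.19870214  6.55527744] 164.61956260601434 0.013630409541941663 [-1.13975842e+01  2.96132920e+01  8.47273278e+01  2.53062100e-04
  6.55183398e+01  9.39827363e+01]
```

jog_arm([
  {"hand": 0,"dx": 0,"dy": 0,"dz": -0.4,"ax": 0,"ay": 0,"az": 0},
  {"hand": 0,"dx": 0,"dy": 0,"dz": -0.4,"ax": 0,"ay": 0,"az": 0},
  {"hand": 0,"dx": 0,"dy": 0,"dz": -0.4,"ax": 0,"ay": 0,"az": 0},
  {"hand": 0,"dx": 0,"dy": 0,"dz": -0.4,"ax": 0,"ay": 0,"az": 0},
  {"hand": 0,"dx": 0,"dy": 0,"dz": 0,"ax": 0,"ay": 0,"az": 0},
])

```text
time_s: 11.38
position: [0.5601, 0.0236, 0.1011]
tool_rot: [[-0.964, 0.003, -0.265], [0.265, -0.0, -0.964], [-0.003, -1.0, -0.0]]
ft_force: [0.0, 1.3, 7.0]
grip_width: 0.0131
```

Unlocked: it moved 16 mm with low force.

jog_arm([
  {"hand": 0,"dx": 0,"dy": 0,"dz": -1,"ax": 0,"ay": 0,"az": 0},
  {"hand": 0,"dx": 0,"dy": 0,"dz": -1,"ax": 0,"ay": 0,"az": 0},
  {"hand": 0,"dx": 0,"dy": 0,"dz": -1,"ax": 0,"ay": 0,"az": 0},
  {"hand": 0,"dx": 0,"dy": 0,"dz": -1,"ax": 0,"ay": 0,"az": 0},
  {"hand": 0,"dx": 0,"dy": 0,"dz": -1,"ax": 0,"ay": 0,"az": 0},
])

```text
time_s: 11.8
position: [0.5734, 0.0714, 0.1011]
tool_rot: [[-0.964, 0.003, -0.265], [0.265, -0.001, -0.964], [-0.003, -1.0, 0.001]]
ft_force: [0.1, -3.1, 5.8]
grip_width: 0.0135
```

jog_arm([
  {"hand": 0,"dx": 0,"dy": 0,"dz": -1,"ax": 0,"ay": 0,"az": 0},
  {"hand": 0,"dx": 0,"dy": 0,"dz": -1,"ax": 0,"ay": 0,"az": 0},
  {"hand": 0,"dx": 0,"dy": 0,"dz": -1,"ax": 0,"ay": 0,"az": 0},
  {"hand": 0,"dx": 0,"dy": 0,"dz": -0.7,"ax": 0,"ay": 0,"az": 0},
  {"hand": 0,"dx": 0,"dy": 0,"dz": 0,"ax": 0,"ay": 0,"az": 0},
])

```text
time_s: 12.22
position: [0.5837, 0.1082, 0.1011]
tool_rot: [[-0.964, 0.004, -0.265], [0.265, 0.0, -0.964], [-0.004, -1.0, -0.001]]
ft_force: [3.1, 2.2, 6.6]
grip_width: 0.0137
```

jog_arm([
  {"hand": 0,"dx": 0,"dy": 0,"dz": -0.3,"ax": 0,"ay": 0,"az": 0},
  {"hand": 0,"dx": 0,"dy": 0,"dz": -0.3,"ax": 0,"ay": 0,"az": 0},
  {"hand": 0,"dx": 0,"dy": 0,"dz": -0.2,"ax": 0,"ay": 0,"az": 0},
  {"hand": 0,"dx": 0,"dy": 0,"dz": 0,"ax": 0,"ay": 0,"az": 0},
  {"hand": 0,"dx": 0,"dy": 0,"dz": 0,"ax": 0,"ay": 0,"az": 0},
])

```text
time_s: 12.63
position: [0.5852, 0.1137, 0.1011]
tool_rot: [[-0.964, 0.002, -0.266], [0.266, -0.002, -0.964], [-0.003, -1.0, 0.002]]
ft_force: [-1.4, -7.5, 6.3]
grip_width: 0.0134
```

Travel is 109.9 mm with the force rising, so it looks like the stop. One more small nudge to confirm.

jog_arm([
  {"hand": 0,"dx": 0,"dy": 0,"dz": -0.2,"ax": 0,"ay": 0,"az": 0},
  {"hand": 0,"dx": 0,"dy": 0,"dz": 0,"ax": 0,"ay": 0,"az": 0},
  {"hand": 0,"dx": 0,"dy": 0,"dz": 0,"ax": 0,"ay": 0,"az": 0},
  {"hand": 0,"dx": 0,"dy": 0,"dz": 0,"ax": 0,"ay": 0,"az": 0},
  {"hand": 0,"dx": 0,"dy": 0,"dz": 0.2,"ax": 0,"ay": 0,"az": 0},
])

```text
time_s: 13.05
position: [0.5852, 0.1136, 0.1011]
tool_rot: [[-0.964, 0.002, -0.266], [0.266, -0.002, -0.964], [-0.002, -1.0, 0.001]]
ft_force: [0.7, 0.2, 6.5]
grip_width: 0.0135
```

jog_arm([
  {"hand": 0.4,"dx": 0,"dy": 0,"dz": 0,"ax": 0,"ay": 0,"az": 0},
  {"hand": 0.6,"dx": 0,"dy": 0,"dz": 0,"ax": 0,"ay": 0,"az": 0},
  {"hand": 0.8,"dx": 0,"dy": 0,"dz": 0,"ax": 0,"ay": 0,"az": 0},
  {"hand": 0.8,"dx": 0,"dy": 0,"dz": 0,"ax": 0,"ay": 0,"az": 0},
  {"hand": 0.8,"dx": 0,"dy": -0.5,"dz": 0,"ax": 0,"ay": 0,"az": 0},
])

```text
time_s: 13.47
position: [0.584, 0.1152, 0.104]
tool_rot: [[-0.964, -0.002, -0.265], [0.265, 0.0, -0.964], [0.002, -1.0, 0.0]]
ft_force: [-0.6, 0.9, 0.4]
grip_width: 0.068
```

jog_arm([
  {"hand": 0.8,"dx": 0,"dy": -2,"dz": 0,"ax": 0,"ay": 0,"az": 0},
  {"hand": 0.8,"dx": 0,"dy": -3,"dz": 0,"ax": 0,"ay": 0,"az": 0},
  {"hand": 0.8,"dx": 0,"dy": -3,"dz": 0,"ax": 0,"ay": 0,"az": 0},
  {"hand": 0.8,"dx": 0,"dy": -2,"dz": 0,"ax": 0,"ay": 0,"az": 0},
  {"hand": 0.8,"dx": 0,"dy": 0,"dz": 0,"ax": 0,"ay": 0,"az": 0},
])

```text
time_s: 13.88
position: [0.5861, 0.1152, 0.2099]
tool_rot: [[-0.964, 0.009, -0.265], [0.265, 0.0, -0.964], [-0.008, -1.0, -0.002]]
ft_force: [0.6, -0.0, -0.4]
grip_width: 0.0681
```

```bash
python3 - <<'E'
from rig import status, imaging
import cv2,numpy as np
s=status.observe(); print(s["position"],s["time_s"],s["ft_force"])
a=imaging.get_image("wrist")[:,:,::-1];b=imaging.get_image("top")[:,:,::-1];c=imaging.get_image("side")[:,:,::-1]
cv2.imwrite("pics/w9.png",a);cv2.imwrite("pics/c9.png",c);cv2.imwrite("pics/t9.png",cv2.resize(b[70:270,100:420],None,fx=2.4,fy=2.4,interpolation=cv2.INTER_CUBIC))
E
```

```text
[0.58612875 0.11523285 0.20986754] 13.8833 [ 0.56348169 -0.04447506 -0.39291533]
```

View pics/w9.png

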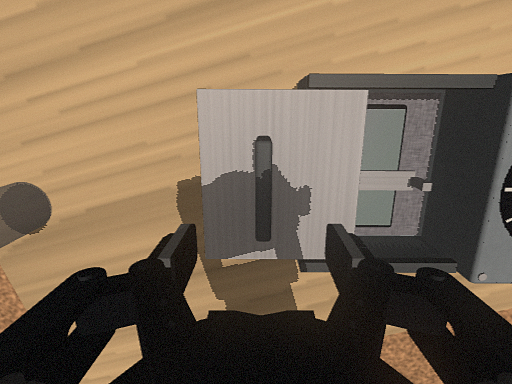

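View pics/t9.png

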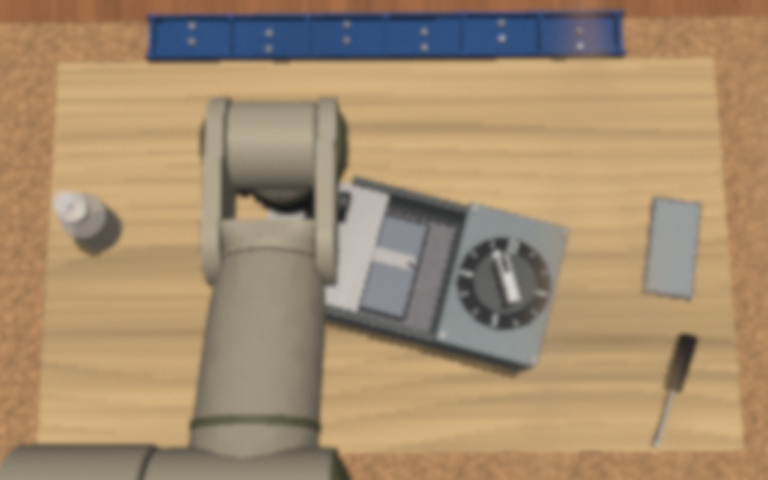

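View pics/c9.png

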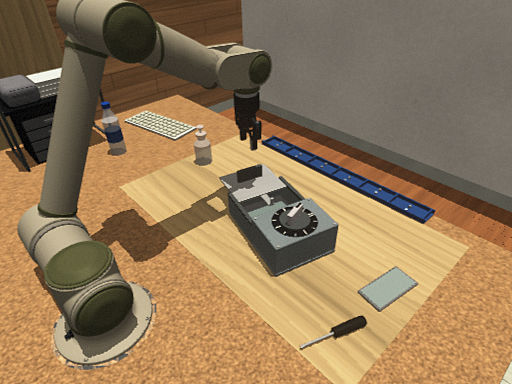

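Pictures: the handset compartment is open beside the cover (wrist (385,170)), and the dial still points at 11. Flask, driver and panel look unmoved. The handle sits at (263,187) px, which matches the 110 mm stop. The arm is clear and at rest.

```bash
python3 -c "
from rig import job; print(job.close_job())"
```

```text
the job is handed in; nothing more can be done
None
```

The box is unlocked with its cover fully open, and the job was handed in at about 14 s.

- **Dial:** I turned it left from about 18° (just short of 11) to 89.6°, on mark 9 without passing it. I then turned it right to 29.7°, on mark 11, and let go.
- **Cover:** I gripped the handle and slid it about 110 mm. A further 2 mm push at the end gave no more movement, so it is at its stop.
- **Last checks:** The compartment is open and the dial pointer is still on 11. The flask, screwdriver and panel look unmoved by eye. The gripper is about 10 cm above the handle and touching nothing, and the forces I read stayed under about 9 N.
- **Disagreement:** The two wrist views put the dial marks at z 0.112 m, where the text says 0.108 m. That fits the stated calibration error, and heights of the bar and handle tops agreed to about 1 mm.

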